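Clamp a brass blank in the filing fixture

TASK

Get the brass blank ready for filing: lay it flat on the bed of the filing fixture, square and snug against both back stops and the end stop, with its notched end sticking out towards the robot. Then fold the clamp bar down, without slamming it, until its foot rests on the blank, and only then swing the catch fully across the bar. Leave the other things on the bench where they are.

Things in the scene. Friction and masses are not known exactly. Their poses are not given: they have to be found in the camera images.
- fixture: Steel filing fixture, fixed to the bench, turned by up to 0.3 rad. Its frame: origin on the bench surface, z up, x away from the robot at yaw 0. Base plate 18 mm thick, x -50..80, y -85..110 mm. On it a bed bar along x (x -45..60, y -15..15 mm, top at z 30 mm), narrower than the blank: fingers beside the blank may go below its underside, down to the base plate.
- nest (a point): Top of the bed, at (-5, 0, 30) mm in the fixture's frame: where the blank's origin lies when it is home against all three stops, its x along the fixture's x. Its notched end then overhangs the base plate by 20 mm, at x = -70 mm.
- back_stops (a point): Midway between the two back stops, steel blocks on the +y side of the bed, tops at z 38 mm (8 mm over the bed). Their faces lie at y = +20 mm in the fixture's frame, at x -47..-25 and x 37..59 mm; the gap between them leaves room for a finger.
- end_stop (a point): Middle of the face of the end stop, a steel block at the far end of the bed: face at x = +60 mm in the fixture's frame, y -12..12 mm, top at z 38 mm.
- blank: The blank: a loose brass plate 130 x 40 x 12 mm (about 0.45 kg), lying flat on the bench to the left or the right of the fixture. One end (its own -x) is cut into three steps like a notched crest, the other end (+x) is straight. Origin: centre of the underside of the 130 x 40 outline, x along its length. Its notched end starts turned roughly towards the robot.
- blank_crest (a point): Middle of the notched end of the blank, 65 mm from the blank's origin along its -x, at mid-thickness.
- clamp (a joint): Angle of the clamp bar, rad. 0: bar level, foot on the blank; grows as it is raised; starts leaning back past upright, at 1.65 to 1.95. Stiff hinge: the bar stays where it is left; about 1 to 5 N at the handle moves it. With no blank beneath it sinks below 0, to -0.06. The bar is flat steel 16 mm wide, 12 mm thick, 190 mm long, along the fixture's -y (at x = 0) when down.
- clamp_handle (a point): Grip point on the clamp bar's handle: at the bar's free end a round black cross handle, 16 mm across, runs 90 mm to the fixture's -x only; this point is on its axis, 60 mm from the bar. When down it is at (-60, -105, 52) mm in the fixture's frame, outside the base plate. A 22 mm rubber foot under the bar, 85 mm from the hinge, presses on the blank.
- clamp_hinge (a point): Hinge of the clamp bar, at (0, 85, 52) mm in the fixture's frame; its axis is the fixture's x. The handle moves about it on a radius of 190 mm. Standing open, bar and handle reach 250 mm over the bench: carry things above or in front of it.
- catch (a joint): Angle of the swing catch, rad, about a vertical pivot. 0: shut, at its stop, fully across the top of the clamp bar; grows anticlockwise from above as it opens; starts at 1.3 to 1.9, pointing away to the fixture's -y. It turns easily (under 1 N) and stays where it is left. Catch and bar block one another unless the bar is down first.
- catch_knob (a point): Grip point of the catch's upright black knob, 18 mm diameter, 42 mm tall (z 71 to 113 mm over the bench); this point lies on its axis at z 93 mm, 70 mm from the pivot. The catch arm below it is 16 mm wide, z 63 to 71 mm. Shut, the point is at (-25, -60, 93) mm in the fixture's frame.
- catch_pivot (a point): Pivot of the catch, at (45, -60, 63) mm in the fixture's frame.
- board: Bystander: pale wooden board offcut with a tongue, about 140 x 60 x 18 mm, on the other side of the fixture from the blank.
- file_wide: Bystander: wide flat file with red handle, 265 mm long, on the left.
- file_slim: Bystander: slim file with red handle, 265 mm long, on the right.
- hammer: Bystander: hammer, lying behind the fixture to the right.
- bench_block: Bystander: steel bench block 100 x 100 x 30 mm, behind on the left.
- offcut: Bystander: small plain brass offcut 75 x 60 x 8 mm, between robot and fixture.
- marker: Bystander: red marker pen 130 mm long, between robot and fixture.
Mind the look-alikes: they are no part of the job. Leave any purple or turquoise look-alike of the blank alone.

How it is judged (in metres and radians):
On the way, in this order (a step that is already met when the one before it is completed fails the run):
1. the blank lies flat on the bed, against the stops, notched end out (x of blank in the frame of fixture between -0.009 and -0.002 m and y of blank in the frame of fixture between -0.004 and 0.003 m and z of blank in the frame of fixture between 0.027 and 0.033 m and angle between the x axis of blank and the x axis of fixture, either way round below 0.06 rad and x of blank_crest in the frame of fixture below -0.05 m), for 0.2 s.
2. the clamp bar is down on the loaded blank, with the catch still open (all of step 1 and value of joint clamp between -0.03 and 0.033 rad and value of joint catch above 0.8 rad), for 0.2 s.
3. the catch is across the clamp bar (value of joint catch below 0.12 rad and value of joint clamp between -0.03 and 0.033 rad), for 0.2 s.
At the end, for the whole second after the job is handed in: The blank lies at rest flat on the bed, within 4 mm of both back stops and of the end stop and square within 0.06 rad, notched end out; the clamp bar is down on it (clamp within about 0.03 rad of 0); the catch is within 0.12 rad of its shut stop (all of step 1 and all of step 3 and linear speed of blank below 0.01 m/s); the robot touches nothing.
It fails at once if the clamp bar is slammed down (faster than 2.5 rad/s) (velocity of joint clamp below -2.5 rad/s).
It fails at once if another thing on the bench is pushed away (more than 30 mm) (distance of any of board, file_wide, file_slim, hammer, bench_block, offcut, marker from where it was at the start of the episode above 0.03 m).
It also fails if it takes over 72 s, if anything falls off the work surface, if the arm or the gripper's body presses on something with over 40 N, if the wrist force passes 120 N, or if a joint passes its speed limit or range.

ROBOT

A 6-joint arm with a two-finger parallel gripper is mounted at the origin on the work surface. World frame = base frame: x ahead of the robot, y to its left, z up, the work surface at z = 0. Lengths are in mm, angles in rad, forces in N, time in s.
With the tool pointing down it reaches from about 425 to 950 mm from the base axis. Payload 3.5 kg.
Tool frame: the origin (TCP) lies midway between the tips of the shut fingers; the grasp point (between the pads) lies 19 mm behind it; z points along the fingers, y is the line along which they close (so a half turn about z gives the same grasp; the last joint's range is limited). The gripper opens to 85 mm and grips with 20 to 120 N. Pads are 22 mm wide; open, the fingers measure 114 mm over their backs; the gripper's body (76 mm by 85 mm) begins 54 mm behind the grasp point. The pads swing forward as they close: fully open they stand 13 mm farther back than shut.
Start: joints at [-1.44, 0.286, 1.577, -0, 1.279, -0.15], TCP at [187.083, -648.541, 231.325] pointing down, gripper open.
Joint ranges: [-2.77, 2.77], [-0.9, 2.22], [0.21, 2.48], [-1.53, 4.67], [0.24, 2.81], [-2.84, 2.84]. Speed limits (rad/s): [2.79, 2.79, 3.14, 3.14, 3.14, 3.14].

INTERFACE

Orientations are given as a unit quaternion [x, y, z, w].
In Python, from station import manip, claw, cams, workorder, sensors gives the robot as it stands. The module is installed in compiled form; this text tells all that it offers. Calls block until the motion is done:
- manip.goto(position, orientation): joint-space move of the TCP to a pose.
- manip.line_to(position, rotation=None, vel=150, threshold=None): straight line of the TCP; rotation=None keeps the orientation; vel is the mean speed in mm/s. With threshold (N) it stops when the force on the tool has changed by that much, and returns True; else False.
- manip.goto_joints(angles): joint-space move.
- claw.command_gripper(opening, grasp_force=None): finger opening in mm; grasp_force is the grip in N (None keeps the last); returns when the fingers have stopped.
- manip.hold(seconds).
- manip.solve_ik(position, orientation): joint angles nearest the present ones, or None.
- cams.grab_frame(name): name is "scene" or "side" or "wrist"; returns (picture, depth): 480x640x3 uint8, red, green, blue; 480x640 float32, mm along the optical axis (not along the pixel's ray), 0 where there is no reading.
- cams.camera_model(name): a dict with "vfov" (degrees; the focal length in pixels is half the picture's height over the tangent of half this angle, whatever the lens; pixels are square), "cx", "cy" (the principal point, pixels), "k1" (the pictures are not rectified: a ray, as slopes to the right and down, at radius r is drawn at 1 + k1 r^2 times it, then the intrinsics apply), "R" (3x3) and "t" (3): a world point X has camera coordinates R X + t. Camera axes: x right, y down, z forward; pixel columns grow to the right and rows downward; lengths in mm; the calibration is good to about 2 mm. A picture is of the moment at which its call begins: read the wrist's pose just before it. camera_model takes no time and is no camera call; for the wrist camera it gives the pose at the moment of the call.
A pose or a line that the arm cannot do raises manip.IKError and nothing moves.
- workorder.sign_off(): hands the job in; it is judged then, once.
Readings, each from a call of its own:
- sensors.get_time(): time.
- sensors.get_qpos(): joint angles.
- sensors.get_dq(): joint speeds.
- sensors.get_joint_torque(): joint torques, N m.
- sensors.get_tcp_pos(): TCP position.
- sensors.get_ee_rot(): TCP orientation.
- sensors.get_force(): force on the tool from outside, world axes, zero at the start.
- sensors.get_moment(): the same for the moment, N m.
- sensors.get_finger_gap(): finger opening in mm.
- sensors.get_grip_force(): force on a finger pad.
Only numpy, scipy, OpenCV 4.12 (cv2) and the standard library are available. Lean on these libraries where they do the work, as an engineer would, in place of code of your own. Each camera call takes 0.05 s, during which the arm holds its last target. There are 200 camera calls.

## Working session

There is one attempt and no reset: what is moved stays moved. The work goes in short steps, each a Python script; the robot and the scene stay as the last script left them, time stands still between calls to the robot, and variables do not carry over. Pictures are saved under pics/ and viewed, at most 10 in all, crops included, and the job is handed in when it is done.

```bash
mkdir -p pics
cat > h.py <<'E'
import numpy as np, cv2
from station import manip, claw, cams, workorder, sensors
from scipy.spatial.transform import Rotation as Rn
def grab(n):
    m=cams.camera_model(n); im,d=cams.grab_frame(n); return im,d,m
def ray(m,uv):
    uv=np.atleast_2d(np.array(uv,float)); f=240/np.tan(np.radians(m['vfov'])/2)
    K=np.array([[f,0,m['cx']],[0,f,m['cy']],[0,0,1]])
    p=cv2.undistortPoints(uv.reshape(-1,1,2),K,np.array([m['k1'],0,0,0.]),None,None).reshape(-1,2)
    R=np.array(m['R']);t=np.array(m['t']).ravel()
    return -R.T@t, np.c_[p,np.ones(len(p))]@R, p
def onplane(m,uv,z):
    c,d,_=ray(m,uv); return c+d*((z-c[2])/d[:,2])[:,None]
def bydepth(m,uv,dep):
    c,d,_=ray(m,uv); return c+d*np.asarray(dep).reshape(-1,1)
def proj(m,X):
    f=240/np.tan(np.radians(m['vfov'])/2)
    c=np.atleast_2d(X)@np.array(m['R']).T+np.array(m['t']).ravel()
    s=c[:,:2]/c[:,2:]; r2=(s**2).sum(1,keepdims=True)
    return s*(1+m['k1']*r2)*f+[m['cx'],m['cy']]
def down(yaw): # tool z down, tool y (closing) at angle yaw+90 from world x ; tool x along yaw
    c,s=np.cos(yaw),np.sin(yaw)
    return Rn.from_matrix(np.array([[c,s,0],[s,-c,0],[0,0,-1.]])).as_quat()
def save(n,im): cv2.imwrite('pics/'+n,im[...,::-1])
E
python3 - <<'E'
from h import *
for n in('scene','side'):
    im,d,m=grab(n); save(n+'1.png',im); np.savez(n+'1',im=im,d=d,m=m); print(n,m)
print(sensors.get_time(),sensors.get_ee_rot())
E
```

```text
scene {'vfov': 57.92402303170811, 'cx': 316.69765345659295, 'cy': 241.41422858103994, 'k1': -0.06633557304834181, 'R': array([[-0.48261817,  0.87578282,  0.00917326],
       [ 0.48089558,  0.27373206, -0.8329527 ],
       [-0.73199668, -0.39758673, -0.55326815]]), 't': array([ 252.89054075, -160.59277036, 1537.6192862 ])}
side {'vfov': 51.09147557986685, 'cx': 319.9590741630708, 'cy': 228.03377374480706, 'k1': -0.0919602222609237, 'R': array([[ 0.94946351, -0.31368213, -0.01107071],
       [-0.22565462, -0.65765294, -0.71872985],
       [ 0.21817203,  0.68490593, -0.69520129]]), 't': array([-493.85034879,  178.74564227, 1342.60304675])}
0.1 [ 9.90159248e-01  1.39940927e-01  1.46501972e-05 -1.09540932e-03]
```

View pics/scene1.png

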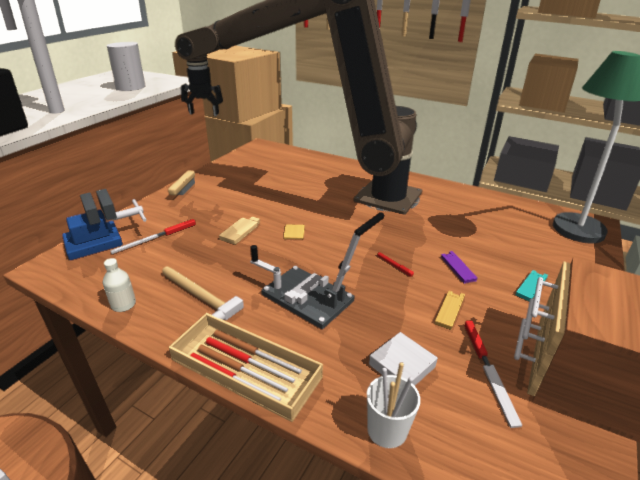

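View pics/side1.png

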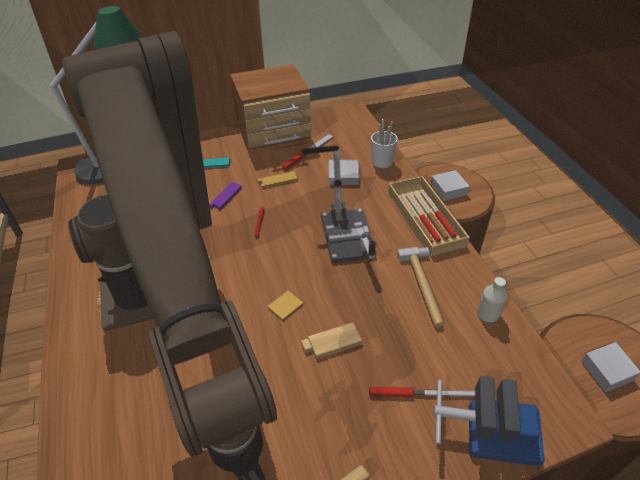

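The scene view shows the brass blank at (449,308), in side at (278,180), to the left of the fixture (scene (308,295), side (348,235)). The look-alikes are the purple piece (459,267), the turquoise piece (531,285), the square offcut (293,232) and the pale board (240,230). Only the brass notched plate at (449,308) fits. I'll confirm it in a crop.

Run:
```python
from h import *
def ld(n):
    z=np.load(n+'1.npz',allow_pickle=True); return z['im'],z['d'],z['m'].item()
T={}
for n,c in(('scene',((449,308),(312,285))),('side',((278,180),(348,225)))):
    im,d,m=ld(n)
    for k,(u,v) in zip('bf',c):
        w,h=(50,38) if k=='b' else (72,54)
        T[n+k]=cv2.resize(im[v-h:v+h,u-w:u+w],(400,300),interpolation=cv2.INTER_CUBIC)
    hsv=cv2.cvtColor(im,cv2.COLOR_RGB2HSV); u,v=c[0]
    print(n,hsv[v,u])
    mk=cv2.inRange(hsv,(18,110,90),(30,255,255)); 
    nl,lab,st,ce=cv2.connectedComponentsWithStats(mk)
    l=np.argmin(np.linalg.norm(ce[1:]-c[0],axis=1))+1; print(st[l],ce[l])
    ys,xs=np.where(lab==l); 
    P=onplane(m,np.c_[xs,ys],12.)
    r=cv2.minAreaRect(P[:,:2].astype(np.float32)); print('rect',r, 'cen',P.mean(0)); print(cv2.boxPoints(r))
    # depth height
    dd=d[ys,xs]; ok=dd>0; Q=bydepth(m,np.c_[xs,ys][ok],dd[ok]); print('z',np.median(Q[:,2]), Q.mean(0))
save('m1.png',np.vstack([np.hstack([T['sceneb'],T['sideb']]),np.hstack([T['scenef'],T['sidef']])]))
```

```text
scene [ 21 144 235]
[436 291  29  38 611] [449.24386252 309.4599018 ]
rect ((489.82635498046875, 346.557861328125), (137.1190643310547, 40.594913482666016), 0.27957049012184143) cen [495.08306974 346.80122797  12.        ]
[[421.1686  366.52054]
 [421.36667 325.92612]
 [558.48413 326.59518]
 [558.286   367.1896 ]]
z 12.155831179750521 [494.7736211  346.71852023  11.77095265]
side [ 20 147 181]
[258 172  39  16 355] [277.33521127 179.05070423]
rect ((482.6182861328125, 341.15728759765625), (128.24566650390625, 54.78522872924805), 0.6348109245300293) cen [483.40130688 341.59561788  12.        ]
[[418.1959  367.83777]
 [418.8029  313.0559 ]
 [547.04065 314.4768 ]
 [546.4337  369.25867]]
z 11.261224241203536 [483.74424858 343.37022354  10.61069597]
```

View pics/m1.png

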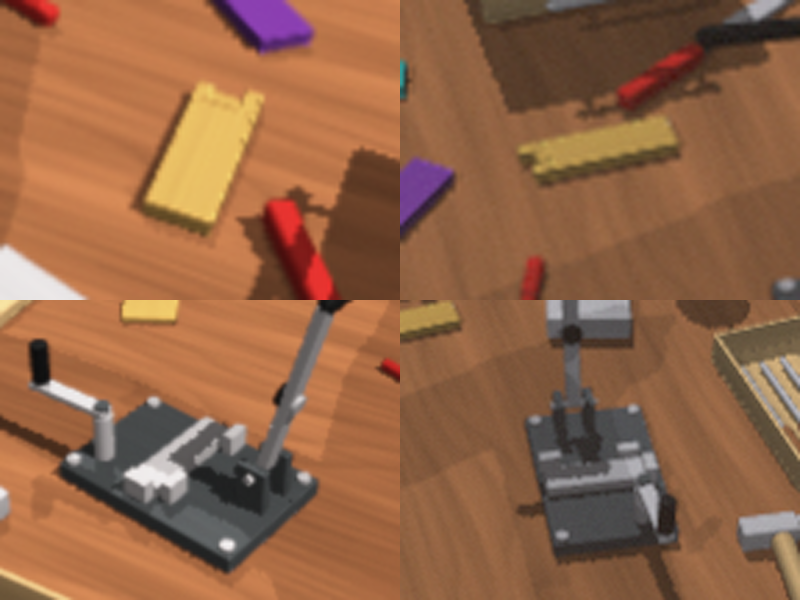

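The crop confirms it: yellow brass, with the notched end at top (scene (449,292)) facing the robot and the straight end away. The fixture has the catch open, pointing to -y, and the clamp leaning back. Next I'll look closely with the wrist camera.

Run:
```python
from h import *
z=np.load('scene1.npz',allow_pickle=True); m=z['m'].item()
uv=[(354.1,298.5),(262.3,290.4),(322.8,325.3),(294.7,267)]
P=onplane(m,uv,18); print(P.round(0)); 
w=cams.camera_model('wrist'); R=np.array(w['R']);c=-R.T@np.array(w['t']).ravel()
Rt=Rn.from_quat(sensors.get_ee_rot()).as_matrix(); p=sensors.get_tcp_pos()
print('cam in tool',Rt.T@(c-p),'\n',Rt.T@R.T, w['vfov'])
for pos in ([487,345,260],[560,60,380],[520,0,380],[487,300,420]):
    print(pos,manip.solve_ik(pos,down(0)),manip.solve_ik(pos,down(np.pi)))
```

```text
[[578. 133.  18.]
 [662. -78.  18.]
 [696. 110.  18.]
 [540. -58.  18.]]
cam in tool [  76.05270586   -0.84230264 -142.74180794] 
 [[-5.78486580e-04 -9.54560549e-01 -2.98016483e-01]
 [ 9.99999809e-01 -6.17253206e-04  3.59681093e-05]
 [-2.18285368e-04 -2.98016405e-01  9.54560723e-01]] 68.3717490362785
[487, 345, 260] [ 4.46475279e-01  9.44891458e-02  1.74533060e+00 -4.44089210e-16
  1.30177291e+00  2.01727161e+00] [ 4.46475279e-01  9.44891458e-02  1.74533060e+00 -4.44089210e-16
  1.30177291e+00 -1.12432105e+00]
[560, 60, 380] [-7.33899885e-02 -3.67007589e-02  1.66540931e+00 -4.44089210e-16
  1.51288410e+00  1.49740634e+00] [-7.33899885e-02 -3.67007589e-02  1.66540931e+00 -4.44089210e-16
  1.51288410e+00 -1.64418632e+00]
[520, 0, 380] [-1.95277187e-01 -1.37183053e-01  1.75911960e+00 -4.44089210e-16
  1.51965611e+00  1.37551914e+00] [-1.95277187e-01 -1.37183053e-01  1.75911960e+00 -4.44089210e-16
  1.51965611e+00 -1.76607351e+00]
[487, 300, 420] [ 3.74782542e-01 -2.18639145e-02  1.58094911e+00 -4.44089210e-16
  1.58250745e+00  1.94557887e+00] [ 3.74782542e-01 -2.18639145e-02  1.58094911e+00 -4.44089210e-16
  1.58250745e+00 -1.19601379e+00]
```

```bash
cat >> h.py <<'E'
def cloud(m,d):
    v,u=np.where(d>0); uv=np.c_[u,v]; return uv,bydepth(m,uv,d[v,u])
E
python3 - <<'E'
from h import *
manip.goto([530,20,330],down(np.pi))
im,d,m=grab('wrist'); save('w1.png',im); np.savez('w1',im=im,d=d,m=m)
uv,P=cloud(m,d)
s=(abs(P[:,2]-18)<4)&(np.linalg.norm(P[:,:2]-[615,25],axis=1)<150)
mk=np.zeros((480,640),np.uint8); mk[uv[s,1],uv[s,0]]=255
mk=cv2.morphologyEx(mk,cv2.MORPH_OPEN,np.ones((5,5)))
n,lab,st,_=cv2.connectedComponentsWithStats(mk); print(st[1:][st[1:,4]>200])
v,u=np.where(mk>0); Q=onplane(m,np.c_[u,v],18.); r=cv2.minAreaRect(Q[:,:2].astype(np.float32)); print('plate',r,cv2.boxPoints(r).round(1))
manip.goto([500,340,330],down(np.pi))
im,d,m=grab('wrist'); np.savez('w2',im=im,d=d,m=m); save('w2.png',im)
hsv=cv2.cvtColor(im,cv2.COLOR_RGB2HSV); uv,P=cloud(m,d)
br=cv2.inRange(hsv,(18,110,90),(30,255,255)).astype(bool)
s=br[uv[:,1],uv[:,0]]&(np.linalg.norm(P[:,:2]-[488,345],axis=1)<110)
print('zpct',np.percentile(P[s,2],[5,50,95]))
s&=P[:,2]>np.median(P[s,2])-4
Q=onplane(m,uv[s],12.); r=cv2.minAreaRect(Q[:,:2].astype(np.float32)); print('blank',s.sum(),r,cv2.boxPoints(r).round(1), Q.mean(0)); print(sensors.get_time())
E
```

```text
[[ 248  204   62   96 4079]
 [ 315  217   84   94 4430]]
plate ((612.8224487304688, 21.990638732910156), (194.1695556640625, 130.12901306152344), 80.27581787109375) [[532.3 -62.7]
 [660.6 -84.7]
 [693.4 106.7]
 [565.1 128.7]]
zpct [10.79507674 12.16841403 13.58817884]
blank 2868 ((710.6719970703125, 193.453369140625), (100.76786804199219, 672.6265869140625), 55.49190139770508) [[ 405.   342.5]
 [ 959.3  -38.6]
 [1016.4   44.4]
 [ 462.1  425.5]] [486.05209288 346.7252509   12.        ]
4.1
```

View pics/w1.png

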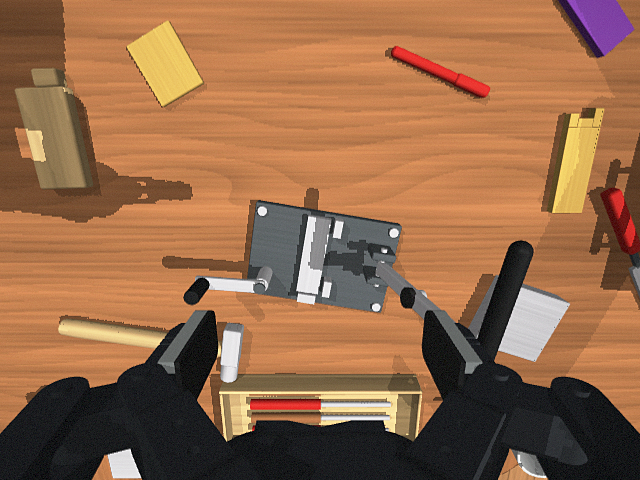

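The wrist view shows the fixture plate at (325,255), with bed and stops, the catch knob at (197,290), the clamp handle at (515,300) and the blank at (575,160), notches at top towards the robot. The plate fit, 194 x 130 mm, matches the drawing. I'll redo the blank fit without the outliers.

```bash
cat >> h.py <<'E'
def blankfit(m,im,d,near,z,rad=110):
    hsv=cv2.cvtColor(im,cv2.COLOR_RGB2HSV); uv,P=cloud(m,d)
    br=cv2.inRange(hsv,(18,110,90),(30,255,255)).astype(bool)
    s=br[uv[:,1],uv[:,0]]&(np.linalg.norm(P[:,:2]-near,axis=1)<rad)&(abs(P[:,2]-z)<5)
    mk=np.zeros((480,640),np.uint8); mk[uv[s,1],uv[s,0]]=255
    n,lab,st,ce=cv2.connectedComponentsWithStats(mk); l=1+np.argmax(st[1:,4])
    v,u=np.where(lab==l); Q=onplane(m,np.c_[u,v],z)
    r=cv2.minAreaRect(Q[:,:2].astype(np.float32)); return Q,r,ce[l]
F0=np.array([595.9,12.2]); YF=-0.170
def fx(x,y,F=F0,Y=YF):
    c,s=np.cos(Y),np.sin(Y); return F+np.array([c*x-s*y,s*x+c*y])
E
python3 - <<'E'
from h import *
z=np.load('w2.npz',allow_pickle=True)
Q,r,ce=blankfit(z['m'].item(),z['im'],z['d'],[488,345],12.)
print(r,ce,cv2.boxPoints(r),Q.mean(0))
# clamp handle: dark points z>150
z=np.load('w1.npz',allow_pickle=True)
uv,P=cloud(z['m'].item(),z['d']); s=(P[:,2]>150)&(P[:,2]<270)&(uv[:,1]<370)&(uv[:,1]>230)&(uv[:,0]>380)&(uv[:,0]<540)
c,sn=np.cos(YF),np.sin(YF); L=(P[s][:,:2]-F0)@np.array([[c,-sn],[sn,c]])
for lo in range(150,270,15):
    k=(P[s,2]>=lo)&(P[s,2]<lo+15)
    if k.sum()>5: print(lo,k.sum(),L[k].min(0).round(),L[k].max(0).round(),L[k].mean(0).round(1),P[s,2][k].mean().round(1))
# knob
s=(P[:,2]>85)&(P[:,2]<125)&(uv[:,0]<225)&(uv[:,0]>170)&(uv[:,1]>265)&(uv[:,1]<310)
L=(P[s][:,:2]-F0)@np.array([[c,-sn],[sn,c]]); print('knob',s.sum(),L.mean(0),P[s].mean(0),P[s,2].max())
k=P[s,2]>108; print(L[k].mean(0),L[k].min(0),L[k].max(0))
E
```

```text
((485.0107727050781, 346.31048583984375), (128.68011474609375, 39.49004364013672), 0.8909029960632324) [325.18869899 186.3334496 ] [[420.3715  365.05273]
 [420.9855  325.56744]
 [549.65    327.56824]
 [549.036   367.05353]] [485.88703746 346.85964912  12.        ]
150 207 [ -8. 106.] [  8. 120.] [ -2.  110.2] 157.5
165 76 [ -8. 110.] [  8. 123.] [ -5.  114.6] 168.8
180 7 [ -8. 126.] [ -7. 129.] [ -7.2 127.6] 190.7
225 939 [-97. 127.] [ -4. 143.] [-58.6 129.5] 237.0
240 1843 [-96. 128.] [ -4. 142.] [-54.4 134.9] 242.2
knob 361 [  48.62796678 -127.58474865] [ 622.24189582 -121.77257841  105.77350335] 115.04856398825103
[  50.65915442 -128.76461469] [  42.8141486  -138.14712567] [  60.6175517  -120.70205527]
```

View pics/w2.png

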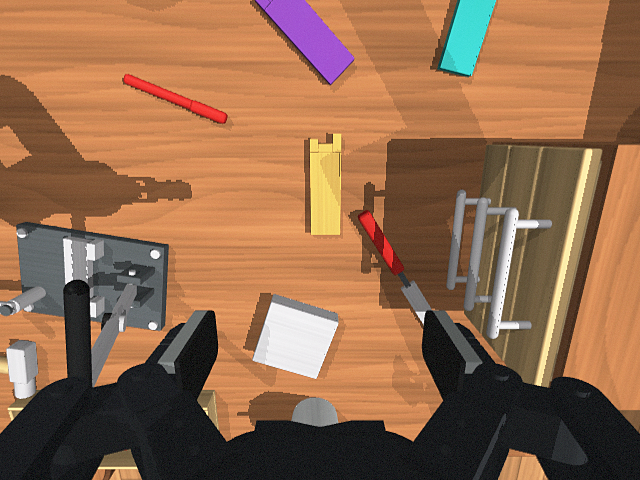

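The blank is centred at (485,346) with yaw 0.016, notched end at the top (325,140) towards the robot. The clamp sits at about 1.84 rad and the catch at about 1.64. Now I'll pick up the blank.

Run:
```python
from h import *
yb=0.0156; g=np.array([485,346.3])+6*np.array([np.cos(yb),np.sin(yb)])
q=down(np.pi+yb)
claw.command_gripper(66,60)
manip.line_to([*g,60],q,vel=250)
manip.line_to([*g,14],vel=150)
hit=manip.line_to([*g,-12],vel=30,threshold=4)
zc=sensors.get_tcp_pos()[2]; print(hit,zc,sensors.get_force())
manip.line_to([*g,zc+6],vel=60)
claw.command_gripper(30,70); print(sensors.get_finger_gap(),sensors.get_grip_force(),sensors.get_force(),sensors.get_tcp_pos())
manip.line_to([*g,zc+26],vel=60); print(sensors.get_finger_gap(),sensors.get_force(),sensors.get_moment(),sensors.get_time())
```

```text
True -6.518298857223329 [-0.05515229 -1.17830539  4.10344913]
37.86917098307638 72.90957927703857 [-0.9082231  -0.90554633  1.65200452] [ 4.90987666e+02  3.46328082e+02 -4.30274585e-01]
37.82127157751334 [-0.39394839 -0.45861629 -4.18337473] [ 0.05185738  0.08423223 -0.00373926] 7.8917
```

Run:
```python
from h import *
q=down(np.pi+YF); p=sensors.get_tcp_pos()
manip.line_to([p[0],p[1],310],vel=300)
a=fx(-11,-4)
manip.line_to([*a,310],q,vel=250)
manip.line_to([*a,60],vel=200)
im,d,m=grab('wrist'); save('w3.png',im); np.savez('w3',im=im,d=d,m=m)
Q,r,ce=blankfit(m,im,d,fx(-14,0),12+60.4,120); print(r,ce,cv2.boxPoints(r).round(1))
print(sensors.get_finger_gap(),sensors.get_force(),sensors.get_moment(),sensors.get_time())
```

```text
((576.2548828125, 12.390661239624023), (40.134769439697266, 122.86544799804688), 79.679443359375) [320.73740564 291.12233344] [[512.2   3.7]
 [633.1 -18.4]
 [640.3  21.1]
 [519.4  43.1]]
38.37295183517623 [-1.79689870e-03 -9.46418158e-01 -4.22272095e+00] [-0.0021811   0.02535226  0.01391089] 12.0083
```

View pics/w3.png

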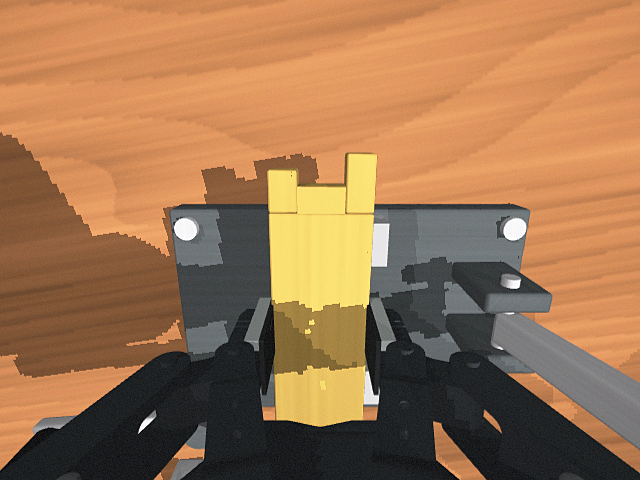

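The picture shows the blank held square above the bed, crest at (320,165), clear of the back stop at (380,245). I'll lower it and push it home.

Run:
```python
from h import *
def loc(p): 
    c,s=np.cos(YF),np.sin(YF); dx=np.array(p[:2])-F0; return np.array([c*dx[0]+s*dx[1],-s*dx[0]+c*dx[1]]).round(2)
def rep(t,h): print(t,h,loc(sensors.get_tcp_pos()),sensors.get_tcp_pos()[2].round(2),np.round(sensors.get_force(),1),sensors.get_finger_gap())
a=fx(-11,-4)
manip.line_to([*a,36],vel=100)
h=manip.line_to([*a,24],vel=15,threshold=3); rep('down',h)
z=sensors.get_tcp_pos()[2]
h=manip.line_to([*fx(9,-4),z],vel=20,threshold=8); rep('x',h)
l=loc(sensors.get_tcp_pos())
h=manip.line_to([*fx(l[0]-.5,8),z],vel=20,threshold=10); rep('y',h)
l=loc(sensors.get_tcp_pos())
h=manip.line_to([*fx(l[0]+5,l[1]-.3),z],vel=20,threshold=8); rep('x2',h)
print(sensors.get_time())
```

```text
down True [-10.64  -4.  ] 29.56 [0.4 0.2 5.9] 38.19914269167863
x True [-10.69  -3.99] 29.56 [-0.6 -0.1  3.8] 38.00850188102475
y True [-10.57  -0.52] 29.58 [-0.6 -0.9  1.5] 38.30124824971114
x2 True [-10.48  -0.57] 29.58 [-0.3  0.1  3.3] 37.84029880572886
13.875
```

```bash
cat >> h.py <<'E'
def loc(p): 
    c,s=np.cos(YF),np.sin(YF); dx=np.array(p[:2])-F0; return np.array([c*dx[0]+s*dx[1],-s*dx[0]+c*dx[1]]).round(2)
def rep(t,h): print(t,h,loc(sensors.get_tcp_pos()),sensors.get_tcp_pos()[2].round(2),'F',np.round(sensors.get_force(),1),sensors.get_finger_gap().round(2),sensors.get_time())
E
python3 - <<'E'
from h import *
z=29.8
manip.line_to([*fx(-10.5,-1.5),z],vel=20); manip.hold(.1); rep('s',0)
h=manip.line_to([*fx(9,-1.5),z],vel=25,threshold=15); rep('x',h)
l=loc(sensors.get_tcp_pos())
h=manip.line_to([*fx(l[0]-.5,8),z],vel=25,threshold=15); rep('y',h)
E
```

```text
Traceback (most recent call last):
  File "h.py", line 40, in rep
    def rep(t,h): print(t,h,loc(sensors.get_tcp_pos()),sensors.get_tcp_pos()[2].round(2),'F',np.round(sensors.get_force(),1),sensors.get_finger_gap().round(2),sensors.get_time())
                                                                                                                             ^^^^^^^^^^^^^^^^^^^^^^^^^^^^^^
AttributeError: 'float' object has no attribute 'round'
```

```bash
sed -i 's/sensors.get_finger_gap().round(2)/round(sensors.get_finger_gap(),2)/' h.py
python3 - <<'E'
from h import *
z=29.8; rep('s',0)
h=manip.line_to([*fx(9,-1.5),z],vel=25,threshold=15); rep('x',h)
l=loc(sensors.get_tcp_pos())
h=manip.line_to([*fx(l[0]-.5,8),z],vel=25,threshold=15); rep('y',h)
E
```

```text
s 0 [-10.56  -1.01] 29.61 F [1.4 2.4 0.7] 38.29 14.225
x True [ 1.51 -2.02] 29.61 F [-3.  -0.3  4.7] 38.41 14.825
y True [ 1.57 -0.44] 29.75 F [-1.7 -1.3  2.6] 38.4 15.1083
```

Run:
```python
from h import *
z=29.7
h=manip.line_to([*fx(1.5,5),z],vel=15,threshold=22); rep('y',h); manip.hold(.2); rep('hold',0)
l=loc(sensors.get_tcp_pos())
h=manip.line_to([*fx(6,l[1]),z],vel=15,threshold=22); rep('x',h); manip.hold(.2); rep('hold',0)
claw.command_gripper(60); rep('rel',0)
l=loc(sensors.get_tcp_pos())
manip.line_to([*fx(*l),120],vel=150)
manip.line_to([*fx(-70,0),260],vel=250)
im,d,m=grab('wrist'); save('w4.png',im); np.savez('w4',im=im,d=d,m=m)
Q,r,ce=blankfit(m,im,d,fx(-5,0),42.,120); b=cv2.boxPoints(r); print(r,ce,[loc(p) for p in b],loc(r[0]))
s=(slice(int(ce[1])-150,int(ce[1])+150),slice(int(ce[0])-200,int(ce[0])+200))
save('w4c.png',cv2.resize(im[s],None,fx=2,fy=2))
```

```text
y False [ 1.53 -0.23] 29.84 F [ -4.9 -17.3   4.8] 37.98 15.6083
hold 0 [ 1.52 -0.24] 29.82 F [ -5.9 -15.7   5.2] 37.74 15.8083
x True [ 1.44 -0.45] 29.74 F [-2.5  0.1  4.5] 37.92 16.2667
hold 0 [ 1.44 -0.47] 29.78 F [-2.1  0.1  3.7] 37.82 16.4667
rel 0 [ 0.88 -0.74] 28.96 F [ 0.2 -0.6 -0.7] 60.06 16.8083
((591.129150390625, 13.572975158691406), (38.93151092529297, 130.09609985351562), 80.03448486328125) [321.7338054  281.32572777] [array([-70.06, -18.66]), array([ 60.04, -19.18]), array([60.19, 19.76]), array([-69.91,  20.27])] [-4.93  0.55]
```

View pics/w4c.png

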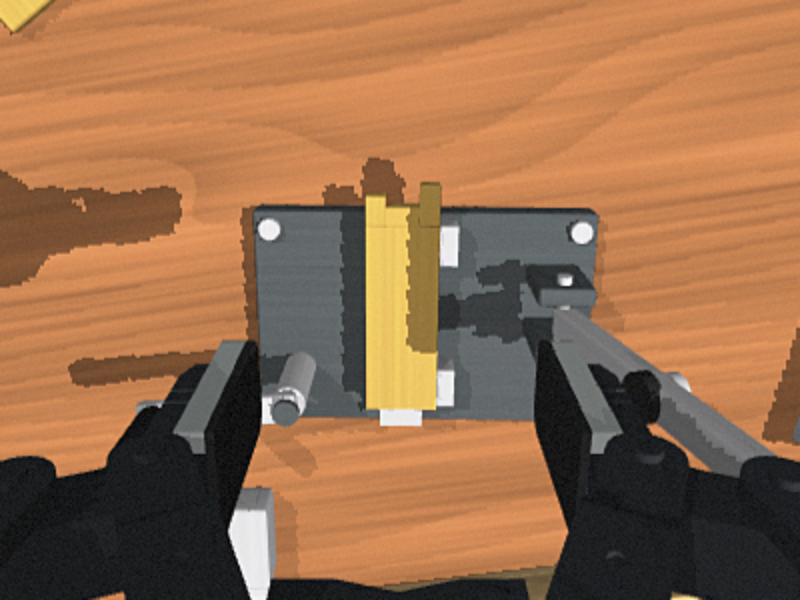

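The blank is home: fit at (-4.9, 0.6) mm, square, with the stops at (450,245), (446,388) and (400,417) against it. Now the clamp.

Run:
```python
from h import *
X=-65
def hp(t): return [*fx(X,85-190*np.cos(t)),52+190*np.sin(t)-19]
t0=1.836
a=hp(t0)
manip.line_to([*fx(-70,60),300],vel=250)
manip.line_to([a[0],a[1],300],vel=250)
claw.command_gripper(50,25)
h=manip.line_to(a,vel=150,threshold=12); rep('at',h)
claw.command_gripper(5,25); rep('grip',0); print(sensors.get_grip_force())
ts=np.linspace(t0,0.12,12)[1:]
for t in ts:
    h=manip.line_to(hp(t),vel=130,threshold=40)
    rep('%.2f'%t,h)
    if h: break
```

```text
at False [-64.47 134.9 ] 217.26 F [ 0.7 -0.3  0.9] 49.89 20.25
grip 0 [-64.34 135.14] 217.82 F [0.2 0.3 3.5] 15.33 20.65
24.826465845108032
1.68 False [-64.3  105.05] 223.45 F [-1.3 -0.6  6.4] 15.33 21.025
1.52 False [-64.4   75.18] 223.49 F [-0.1 -1.8  5.7] 14.97 21.4
1.37 False [-64.5   46.11] 218.91 F [ 3.1 -3.2  1.7] 14.91 21.775
1.21 False [-64.63  17.6 ] 210.16 F [ 4.5 -2.6 -0.6] 15.25 22.15
1.06 False [-64.89  -9.62] 197.17 F [ 4.4 -3.5 -1. ] 15.12 22.525
0.90 False [-65.05 -34.32] 180.15 F [ 4.9 -2.3 -2.3] 14.98 22.9
0.74 False [-65.23 -56.17] 159.6 F [ 5.6 -1.  -3.3] 14.78 23.275
0.59 False [-65.41 -74.23] 136.16 F [ 5.4 -1.4 -4.6] 15.1 23.65
0.43 False [-65.6  -88.39] 110.25 F [ 4.7 -0.1 -4.6] 15.13 24.025
0.28 False [-65.67 -98.34] 82.7 F [ 4.4 -0.6 -4.3] 14.74 24.4
0.12 False [ -65.78 -104.07] 54.33 F [ 3.5 -1.3 -3. ] 15.26 24.775
```

Run:
```python
from h import *
X=-65
def hp(t): return [*fx(X,85-190*np.cos(t)),52+190*np.sin(t)-19]
manip.line_to(hp(0.05),vel=60); rep('.05',0)
h=manip.line_to(hp(-0.04),vel=15,threshold=15); rep('end',h)
manip.hold(.4); rep('hold',0)
claw.command_gripper(40); rep('open',0)
p=sensors.get_tcp_pos(); manip.line_to([p[0],p[1],200],vel=250)
manip.line_to([*fx(-110,-60),260],vel=250)
im,d,m=grab('wrist'); save('w5.png',im); np.savez('w5',im=im,d=d,m=m)
uv,P=cloud(m,d); L=np.c_[(P[:,:2]-F0)@np.array([[np.cos(YF),-np.sin(YF)],[np.sin(YF),np.cos(YF)]]),P[:,2]]
for y0,y1 in((10,50),(-40,-10),(-90,-50),):
    s=(abs(L[:,0])<6)&(L[:,1]>y0)&(L[:,1]<y1)&(L[:,2]>45)&(L[:,2]<80); print('bar top',y0,s.sum(),np.median(L[s,2]))
s=(L[:,0]>-85)&(L[:,0]<-20)&(L[:,1]>-120)&(L[:,1]<-90)&(L[:,2]>40)&(L[:,2]<75); print('handle',L[s].mean(0),np.percentile(L[s,2],95))
s=(L[:,2]>100)&(L[:,2]<125)&(L[:,0]>0)&(L[:,0]<90)&(L[:,1]<-90)&(L[:,1]>-170); print('knob',s.sum(),L[s].mean(0)) if s.sum() else 0
rep('t',0)
```

```text
.05 0 [ -65.8  -105.24] 41.53 F [ 0.9 -3.1 -3.5] 15.26 25.15
end True [ -65.78 -105.72] 28.3 F [-0.6 -0.4  5. ] 15.07 26.1
hold 0 [ -65.77 -105.76] 28.28 F [-1.2 -0.   6. ] 15.25 26.5
open 0 [ -67.21 -106.08] 26.39 F [ 0.4 -0.2  0.6] 39.89 26.8583
bar top 10 161 58.12974743433455
bar top -40 250 57.95144719758002
bar top -90 369 58.050844424348725
handle [ -53.54592503 -103.88677976   58.43140815] 60.78005815765779
knob 1 [  50.28822406 -120.90191503  107.46030567]
t 0 [-110.51  -60.34] 257.75 F [ 0.8  0.7 -0.1] 39.87 28.25
```

View pics/w5.png

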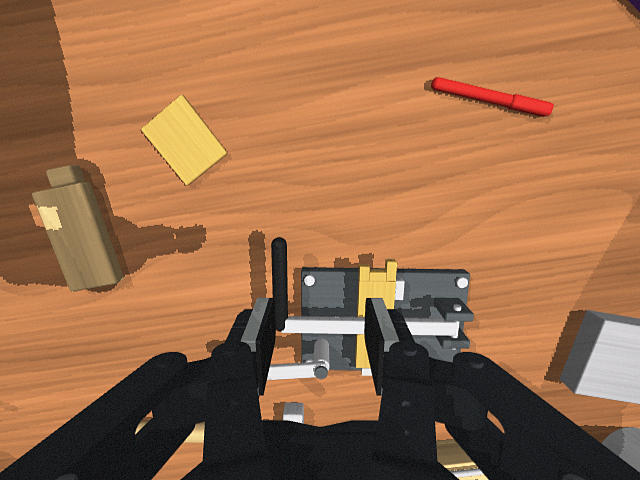

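The picture shows the bar level across the blank (370,325). Depth gives its top at 58 mm all along, so the clamp is at about 0. The knob is under the gripper at about (50,-129) mm in the fixture frame. Next the catch.

Run:
```python
from h import *
def kp(t,z=78): return [*fx(45-70*np.cos(t),-60-70*np.sin(t)),z]
t0=1.64
manip.line_to(kp(t0,190),vel=250)
claw.command_gripper(50,22)
h=manip.line_to(kp(t0),vel=120,threshold=8); rep('at',h)
if not h:
    claw.command_gripper(5,22); rep('grip',0); print(sensors.get_grip_force())
    if sensors.get_finger_gap()>12:
        for t in np.linspace(t0,0.1,9)[1:]:
            h=manip.line_to(kp(t),vel=80,threshold=20); rep('%.2f'%t,h)
            if h: break
        else:
            h=manip.line_to(kp(-0.05),vel=20,threshold=8); rep('end',h); manip.hold(.3); rep('hold',0)
```

```text
at False [  50.7  -129.97] 79.12 F [ 0.4  0.8 -0.6] 50.28 30.4917
grip 0 [  50.55 -130.38] 79.17 F [-0.3 -2.3  3.5] 17.43 30.875
22.04581081867218
1.45 False [  36.72 -130.39] 79.08 F [-1.8 -4.6  4.8] 17.43 31.1917
1.25 False [  23.54 -128.31] 79.08 F [-3.3 -7.1  7.1] 17.41 31.5083
1.06 False [  10.35 -124.19] 79.05 F [ -6.8 -11.    7.1] 17.23 31.825
0.87 False [  -2.29 -117.86] 79.0 F [-13.1 -14.   10.6] 17.24 32.1417
0.68 False [ -14.48 -107.34] 78.35 F [-18.7 -11.1  14.7] 17.23 32.4583
0.49 False [-21.97 -93.82] 78.22 F [-16.7  -5.3  14.8] 17.71 32.775
0.29 False [-25.67 -79.5 ] 78.0 F [-10.2  -0.7  11.4] 17.48 33.0917
0.10 False [-26.84 -65.77] 77.86 F [-5.9 -0.2  6.5] 17.29 33.4083
end True [-26.49 -60.56] 77.86 F [-0.2 -2.6  3.3] 17.12 33.825
hold 0 [-26.5 -60.6] 77.83 F [-0.3 -1.4  3.3] 17.24 34.125
```

Run:
```python
from h import *
claw.command_gripper(50); rep('rel',0)
p=sensors.get_tcp_pos(); manip.line_to([p[0],p[1],210],vel=200)
manip.line_to([*fx(-110,-10),260],vel=250)
im,d,m=grab('wrist'); save('w6.png',im)
uv,P=cloud(m,d); L=np.c_[(P[:,:2]-F0)@np.array([[np.cos(YF),-np.sin(YF)],[np.sin(YF),np.cos(YF)]]),P[:,2]]
for y0,y1 in((10,50),(-40,-10),(-90,-72)):
    s=(abs(L[:,0])<6)&(L[:,1]>y0)&(L[:,1]<y1)&(L[:,2]>45)&(L[:,2]<80); print('bar top',y0,s.sum(),np.median(L[s,2]))
s=(L[:,2]>105)&(L[:,2]<120)&(L[:,0]>-45)&(L[:,0]<30)&(L[:,1]<-35)&(L[:,1]>-140); print('knob',s.sum(),L[s].mean(0))
Q,r,ce=blankfit(m,im,d,fx(-40,0),42.,60); print('crest',[loc(p) for p in cv2.boxPoints(r)]); rep('t',0)
```

```text
rel 0 [-26.64 -60.85] 77.65 F [ 0.5 -0.5  0.4] 50.23 34.5417
bar top 10 354 58.037187805876414
bar top -40 285 58.16921829350372
bar top -90 0 nan
knob 247 [-26.33573553 -57.27103045 111.85790579]
crest [array([-69.9 , -19.28]), array([ -5.26, -18.96]), array([-5.46, 20.07]), array([-70.1 ,  19.75])]
t 0 [-109.95  -10.44] 258.44 F [0.3 0.2 0.3] 49.56 35.9917
  return _methods._mean(a, axis=axis, dtype=dtype,
  ret = ret.dtype.type(ret / rcount)
```

View pics/w6.png

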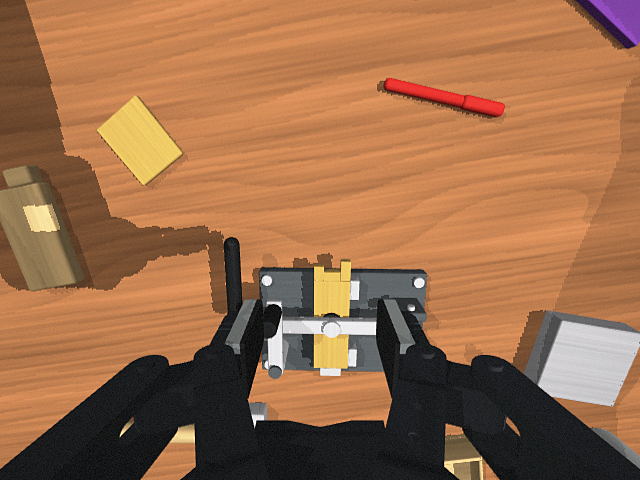

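The catch arm at (275,340) lies across the bar, with the knob at (-26,-57) mm, which is shut. The blank is still home at x -70..60 mm and the bar is level. Handing in.

```bash
python3 -c "
from h import *
print(workorder.sign_off())"
```

```text
the job is handed in; nothing more can be done
None
```

The blank is home and square against all three stops, the clamp bar is level on it and the catch is shut; I handed the job in about 36 s into the 72 s limit, with the verdict not shown.

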